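# Find the socket that fits a logger's anode nut and tighten it

### The job

The nut holding the zinc anode on the logger in the blue bench clamp is loose, and nobody noted its size: find by trying which of the T-handle socket drivers in the rack fits it, and stand any that does not fit back upright in the rack. With the right one held fully down on the nut, turn the nut clockwise (seen from above) until it comes up tight, and finish while still holding that driver upright and seated on the tight nut. Leave the other logger and everything else on the table alone.

Things in the scene. Friction and masses are not known exactly. Their poses are not given: they have to be found in the camera images.
- clamp_center (a point): Centre of the bench clamp, 12 mm above the table, on the axis of the logger that it holds. The clamp is a blue base plate, 150 x 100 x 12 mm, with two steel jaws up to 58 mm high and a screw with a small cross handle. The logger in it is the one to work on.
- logger_a: Instrument logger with a blue band, fixed, either in the clamp or on the round white stand: grey housing 76 mm in diameter, black end cap 92 mm, on top a grey zinc anode disc 66 mm in diameter with washer, stud and hex nut. Origin at the centre of its underside, 12 mm above the table; its stud ends 116 mm higher.
- logger_b: The same kind of logger with an orange band and another size of nut; it stands in the other of the two places.
- nut_a_top (a point): Steel hex nut, 15 mm high, on the zinc anode of logger_a; its size is not known. Point at the centre of its top face, 123.5 mm above the table, z up; turns with the nut. Two of its flats face along its own x, the others every 60 degrees. A round stud stands 4.5 mm above the top face. A washer 48 mm across lies 15 mm below it: a fitting driver's mouth comes to rest on that.
- nut_b_top (a point): Steel hex nut, 15 mm high, on the zinc anode of logger_b; its size is not known. Point at the centre of its top face, 123.5 mm above the table, z up; turns with the nut. Two of its flats face along its own x, the others every 60 degrees. A round stud stands 4.5 mm above the top face. A washer 48 mm across lies 15 mm below it: a fitting driver's mouth comes to rest on that.
- nut_a (a joint): Turn of logger_a's nut, rad: grows as the nut is turned clockwise seen from above, 1.2 is tight (it stops hard there). The nut of the logger to work on starts loose, between 0.2 and 0.55. It resists with about 0.2 N m, stays where it is left and does not move up or down.
- nut_b (a joint): The same for logger_b's nut.
- rack: Plywood rack fixed on the table, 80 x 270 x 32 mm, with three square wells 53 mm wide and 22 mm deep in a row along its own y, at y = -85, 0 and +85 mm. Origin at the centre of its underside; the wells' floors are 10 mm above it. The three drivers stand in it in any order, their cross bars roughly across the row.
- driver_small: T-handle socket driver with the smallest socket, steel, about 220 g, upright in the rack on its mouth. Hex tube 27.6 mm over flats, its hex bore 19.6 mm across flats, 34 mm deep, open below; stem 15 mm thick; on top a hub and a cross bar 112 mm long, 12 mm thick, along its own y. 115 mm high. Origin at the centre of the mouth (its underside), z up. Two flats of the bore face along its own x, the others every 60 degrees.
- driver_small_grip (a point): Centre of the hub of driver_small, 105 mm above its mouth, same axes. The hub is 16 mm thick (x), 36 mm long (y), 20 mm high, flat-sided: grasp it here, fingers closing along its own x. A driver that fits has 1.6 mm of play across the flats; one too small stops on top of the nut or stud; one too big goes over the nut but slips round it.
- driver_medium: T-handle socket driver with the middle socket, steel, about 270 g, upright in the rack on its mouth. Hex tube 33.6 mm over flats, its hex bore 25.6 mm across flats, 34 mm deep, open below; stem 15 mm thick; on top a hub and a cross bar 112 mm long, 12 mm thick, along its own y. 115 mm high. Origin at the centre of the mouth (its underside), z up. Two flats of the bore face along its own x, the others every 60 degrees.
- driver_medium_grip (a point): Centre of the hub of driver_medium, 105 mm above its mouth, same axes. The hub is 16 mm thick (x), 36 mm long (y), 20 mm high, flat-sided: grasp it here, fingers closing along its own x. A driver that fits has 1.6 mm of play across the flats; one too small stops on top of the nut or stud; one too big goes over the nut but slips round it.
- driver_large: T-handle socket driver with the largest socket, steel, about 330 g, upright in the rack on its mouth. Hex tube 39.6 mm over flats, its hex bore 31.6 mm across flats, 34 mm deep, open below; stem 15 mm thick; on top a hub and a cross bar 112 mm long, 12 mm thick, along its own y. 115 mm high. Origin at the centre of the mouth (its underside), z up. Two flats of the bore face along its own x, the others every 60 degrees.
- driver_large_grip (a point): Centre of the hub of driver_large, 105 mm above its mouth, same axes. The hub is 16 mm thick (x), 36 mm long (y), 20 mm high, flat-sided: grasp it here, fingers closing along its own x. A driver that fits has 1.6 mm of play across the flats; one too small stops on top of the nut or stud; one too big goes over the nut but slips round it.
- topshell: Striped topshell, a cone 29 mm wide and 30 mm high, loose; bystander. Origin under its centre.
- ormer: Pearly ormer shell lying open side up, 88 x 60 x 20 mm, loose; bystander. Origin under its centre.
- dive_weight: Small yellow lead dive weight, 72 x 46 x 18 mm, loose; bystander. Origin under its centre.
- crucible: Pale ceramic crucible, 44 mm wide and 36 mm high, loose; bystander. Origin under its centre.
- tweezers: Bamboo tweezers, 152 mm long, 9 mm high, lying along their own x, loose; bystander. Origin near their middle.
Things that resemble listed ones, but are neither listed nor needed, are in the scene too. Leave any red look-alike of the part that bears clamp_center alone. What is shaped like the driver_small but yellow is not meant.

How it is judged (in metres and radians):
On the way:
1. the driver that fits is held upright, fully down on the still loose nut of the logger in the clamp (((horizontal distance between nut_a_top and clamp_center below 0.03 m and (horizontal distance between driver_medium and nut_a_top below 0.004 m and z of driver_medium in the frame of nut_a_top below -0.012 m and angle between driver_medium's own z axis and vertical below 0.1 rad and contact force between the fingers and driver_medium above 1.5 N) and value of joint nut_a below 1 rad) or (horizontal distance between nut_b_top and clamp_center below 0.03 m and (horizontal distance between driver_large and nut_b_top below 0.004 m and z of driver_large in the frame of nut_b_top below -0.012 m and angle between driver_large's own z axis and vertical below 0.1 rad and contact force between the fingers and driver_large above 1.5 N) and value of joint nut_b below 1 rad))), for 0.2 s.
At the end, for the whole second after the job is handed in: Fitting driver held (over 1.5 N), upright within 0.1 rad, mouth within 4 mm of the clamped logger's nut axis and 12 mm or more below its top face; nut within 0.08 rad of tight; other drivers upright in the rack; bystanders within 20 mm of their start (((horizontal distance between nut_a_top and clamp_center below 0.03 m and (horizontal distance between driver_medium and nut_a_top below 0.004 m and z of driver_medium in the frame of nut_a_top below -0.012 m and angle between driver_medium's own z axis and vertical below 0.1 rad and contact force between the fingers and driver_medium above 1.5 N) and value of joint nut_a above 1.12 rad and linear speed of driver_medium below 0.02 m/s and (angle between driver_small's own z axis and vertical below 0.12 rad and z of driver_small in the frame of rack between 0.005 and 0.016 m and x of driver_small in the frame of rack between -0.03 and 0.03 m and y of driver_small in the frame of rack between -0.115 and 0.115 m) and (angle between driver_large's own z axis and vertical below 0.12 rad and z of driver_large in the frame of rack between 0.005 and 0.016 m and x of driver_large in the frame of rack between -0.03 and 0.03 m and y of driver_large in the frame of rack between -0.115 and 0.115 m)) or (horizontal distance between nut_b_top and clamp_center below 0.03 m and (horizontal distance between driver_large and nut_b_top below 0.004 m and z of driver_large in the frame of nut_b_top below -0.012 m and angle between driver_large's own z axis and vertical below 0.1 rad and contact force between the fingers and driver_large above 1.5 N) and value of joint nut_b above 1.12 rad and linear speed of driver_large below 0.02 m/s and (angle between driver_small's own z axis and vertical below 0.12 rad and z of driver_small in the frame of rack between 0.005 and 0.016 m and x of driver_small in the frame of rack between -0.03 and 0.03 m and y of driver_small in the frame of rack between -0.115 and 0.115 m) and (angle between driver_medium's own z axis and vertical below 0.12 rad and z of driver_medium in the frame of rack between 0.005 and 0.016 m and x of driver_medium in the frame of rack between -0.03 and 0.03 m and y of driver_medium in the frame of rack between -0.115 and 0.115 m))) and distance of each of topshell, ormer, dive_weight, crucible, tweezers from where it was at the start of the episode below 0.02 m); the arm keeps its last pose, push and grip.
It fails at once if the other logger is touched ((horizontal distance between nut_a_top and clamp_center below 0.03 m and contact force between any of the arm, the fingers, driver_small, driver_medium, driver_large and logger_b above 1 N) or (horizontal distance between nut_b_top and clamp_center below 0.03 m and contact force between any of the arm, the fingers, driver_small, driver_medium, driver_large and logger_a above 1 N)).
It fails at once if a bystander is pushed or lifted more than 30 mm away (distance of any of topshell, ormer, dive_weight, crucible, tweezers from where it was at the start of the episode above 0.03 m).
It also fails if it takes over 72 s, if anything falls off the work surface, if the arm or the gripper's body presses on something with over 40 N, if the wrist force passes 120 N, or if a joint passes its speed limit or range.

### The arm

A 6-joint arm with a two-finger parallel gripper is mounted at the origin on the work surface. World frame = base frame: x ahead of the robot, y to its left, z up, the work surface at z = 0. Lengths are in mm, angles in rad, forces in N, time in s.
With the tool pointing down it reaches from about 400 to 925 mm from the base axis. Payload 12.5 kg.
Tool frame: the origin (TCP) lies on the mounting face of the last link; the fingertips stand 190 mm ahead of it and the grasp point (between the pads) lies 171 mm ahead of it (env.grasp_offset is the distance from the TCP to the grasp point, in mm); z points along the fingers, y is the direction in which the jaws open and shut (so a half turn about z gives the same grasp; the last joint's range is limited). The gripper opens to 95 mm and grips with 3 to 60 N. Pads are 20 mm wide; open, the fingers measure 119 mm over their backs; the gripper's body (75 mm by 180 mm) begins 59 mm behind the grasp point.
Start: joints at [-1.369, 0.491, 1.559, -0, 1.092, -0.106], TCP at [189.371, -595.62, 404.761] pointing down, gripper open.
Joint ranges: [-3.1, 3.1], [-0.84, 2.19], [0.05, 2.79], [-1.13, 4.28], [0.06, 2.93], [-2.69, 2.69]. Speed limits (rad/s): [2.22, 2.22, 2.79, 3.14, 3.14, 3.14].

### API

Orientations are given as [roll, pitch, yaw] about the fixed x, y, z axes, in that order (R = Rz(yaw) Ry(pitch) Rx(roll)).
In Python, from cell import env, viewer gives the robot as it stands.
- The arm moves only by the tool play_rows, never from a script. Its argument "increments" is a list of rows, each an object of numbers: "dx", "dy", "dz": the shift along the tool's x, y, z in mm; "rx", "ry", "rz": the turn, a rotation vector about the tool's x, y, z in units of 6 degrees (1.0 is 6 degrees). A call has 1 to 8 rows; each row is the pose to reach, as a shift and turn from the pose measured when the call began, along the tool's axes at that moment; what a row does not reach only later rows make up. A row lasts 1/12 s, in which the tool goes at most 41.7 mm and 7.16 degrees, less where a joint would pass 70% of its speed; a pose out of reach is approached as far as the arm can. A call with a gripper value outside its range is refused whole. "fingers" is the opening, from 0 (shut) to 1 (fully open), set as the call begins (left out, the last holds). The fingers move at their own pace and stop on an object; the grip force is fixed at half the most. Time passes only in rows, so rows that repeat a pose let the fingers close. It gives the time, the measured TCP pose, the force and the opening at its end, in the units of the state.
- env.state(): the state, without advancing time (a new reading comes with each control period).
- viewer.read_camera(name): name is "side" or "top" or "wrist"; returns a dict with "image" (480x640x3 uint8, red, green, blue), "fx", "fy", "cx", "cy" (pixels), "rvec" (rotation vector, rad) and "tvec" (3), from world to camera coordinates, as OpenCV has them. Camera axes: x right, y down, z forward; pixel columns grow to the right and rows downward; lengths in mm; the calibration is good to about 2 mm. A picture is of the moment at which its call begins. There is no depth.
- env.job_done(): hands the job in, once; it reports no verdict.
The state is a dict: "t": time; "joints": joint angles; "qvel": joint speeds; "tau": joint torques, N m; "eef_pos": TCP position; "tcp_rot": TCP orientation; "ft_force": force on the tool from outside, world axes, zero at the start; "moment": the same for the moment, N m; "opening": opening from 0.0 (shut) to 1.0 (fully open).
Only numpy, scipy, OpenCV 4.12 (cv2) and the standard library are available. Lean on these libraries where they do the work, as an engineer would, in place of code of your own. Each camera call takes 0.05 s, during which the arm holds its last target.

## Working session

There is one attempt and no reset: what is moved stays moved. The work goes in short steps, Python scripts to look and compute and a tool call to move; the robot and the scene stay as the last step left them, time stands still between calls to the robot, and variables do not carry over. Pictures are saved under pics/ and viewed, and the job is handed in when it is done.

Besides the shell and the picture viewer there is one more tool, called after ">>>" as name(argument=value, ...), one argument or row to a line, values as JSON. play_rows: Moves the arm, as the interface text tells. Its arguments: {"type":"object","properties":{"increments":{"type":"array","items":{"type":"object","properties":{"dx":{"type":"number"},"dy":{"type":"number"},"dz":{"type":"number"},"rx":{"type":"number"},"ry":{"type":"number"},"rz":{"type":"number"}}}},"fingers":{"type":"number"}},"required":["increments"]}

```bash
ls; mkdir -p pics; python3 - <<'E'
from cell import env, viewer
import cv2
for n in ("side","top","wrist"):
    r=viewer.read_camera(n); cv2.imwrite(f"pics/{n}0.png",r["image"][:,:,::-1]); print(n,r["fx"],r["fy"],r["cx"],r["cy"],r["rvec"],r["tvec"])
print(env.state(), env.grasp_offset)
E
```

```text
pics
side 531.5434654945507 531.5434654945507 324.0990322289842 240.59468160084504 [ 0.73057822 -2.56151101  1.15816474] [471.49005188 217.13578004 994.13282885]
top 575.394337719438 575.394337719438 318.4921082242058 239.57414681652824 [ 2.12148484 -2.17303097  0.13927383] [  69.81388362  530.8001285  1553.33684464]
wrist 360.90901813629256 360.90901813629256 315.98973349407214 242.9825560120985 [-2.33866289  1.71028641  0.25062619] [-624.55118376  -32.10610146  392.10046027]
{'t': 0.15, 'joints': array([-1.36862667e+00,  4.91399617e-01,  1.55927766e+00,  3.68948887e-06,
        1.09168375e+00, -1.05631799e-01]), 'qvel': array([-0.00040949, -0.00247031, -0.00148689, -0.00062222, -0.00070887,
        0.00109807]), 'tau': array([ 2.40389883e-03, -6.12896132e+01, -2.58280474e+01,  6.93052216e-02,
        4.73156443e-02, -7.78918707e-05]), 'eef_pos': array([ 189.35319334, -595.61370772,  404.32022606]), 'tcp_rot': array([-3.14082891e+00, -8.42679543e-05,  3.07799717e-01]), 'ft_force': array([ 0.14453091,  0.40821394, -0.15007909]), 'moment': array([ 0.00705021, -0.00534119,  0.00059347]), 'opening': 0.9981192198290779} 171.3
```

View pics/top0.png

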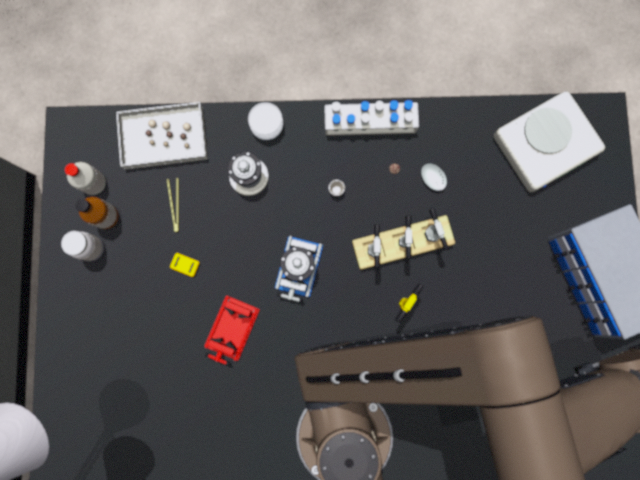

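View pics/side0.png

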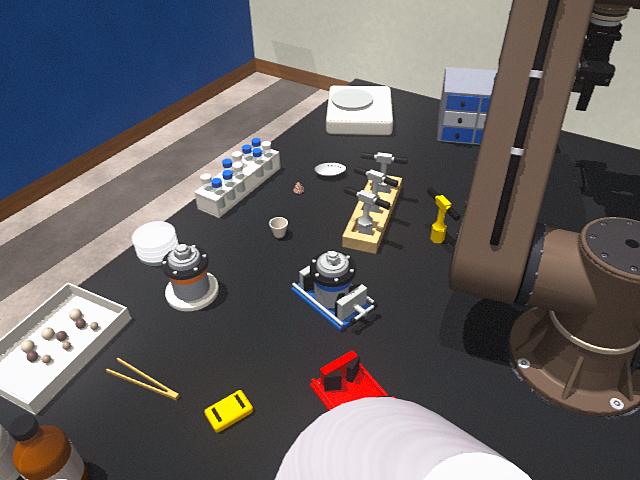

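View pics/wrist0.png

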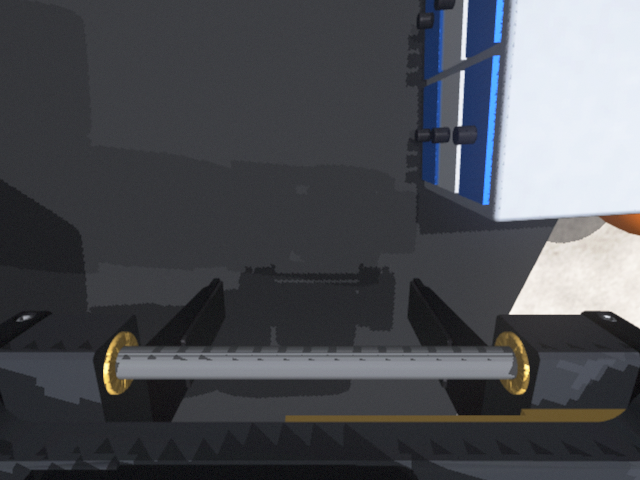

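```bash
cat > h.py <<'E'
from cell import env, viewer
import cv2, numpy as np
def P(r):
    K=np.array([[r["fx"],0,r["cx"]],[0,r["fy"],r["cy"]],[0,0,1.]]); R=cv2.Rodrigues(np.array(r["rvec"],float))[0]; return K,R,np.array(r["tvec"],float)
def ray(r,u,v,z):
    K,R,t=P(r); d=R.T@np.linalg.inv(K)@np.array([u,v,1.]); c=-R.T@t; return c+d*(z-c[2])/d[2]
def proj(r,p):
    return cv2.projectPoints(np.array(p,float).reshape(-1,1,3),np.array(r["rvec"],float),np.array(r["tvec"],float),P(r)[0],None)[0].reshape(-1,2)
def crop(r,x0,y0,x1,y1,s,name):
    cv2.imwrite("pics/"+name,cv2.resize(r["image"][y0:y1,x0:x1,::-1],None,fx=s,fy=s,interpolation=cv2.INTER_CUBIC))
E
python3 - <<'E'
from h import *
t=viewer.read_camera("top"); s=viewer.read_camera("side")
crop(t,260,190,460,320,4,"tc.png"); crop(s,280,140,480,340,3,"sc.png")
a=ray(t,298,263,116); print("anode",a)
for p in [(377,246),(407,238),(435,231)]: print(ray(t,*p,125))
E
```

```text
anode [461.01936957 111.53796641 116.        ]
[499.55057609 -95.21462681 125.        ]
[ 518.631814  -174.0727359  125.       ]
[ 535.260711   -247.81789768  125.        ]
```

View pics/tc.png

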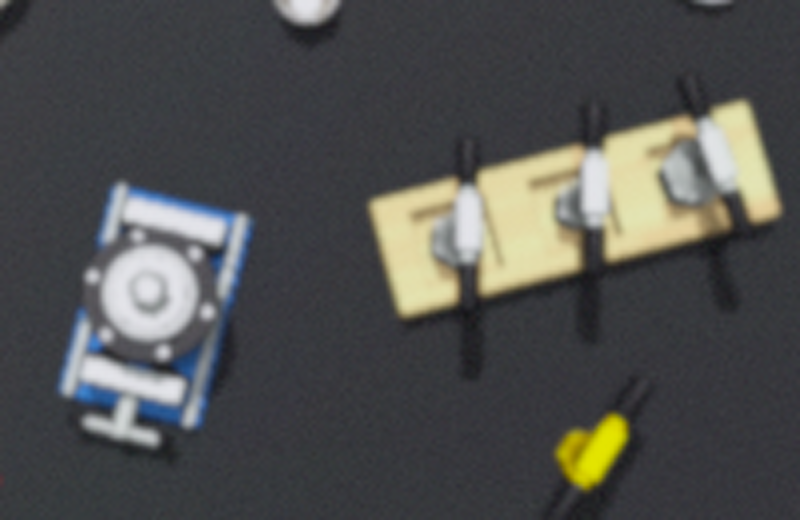

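View pics/sc.png

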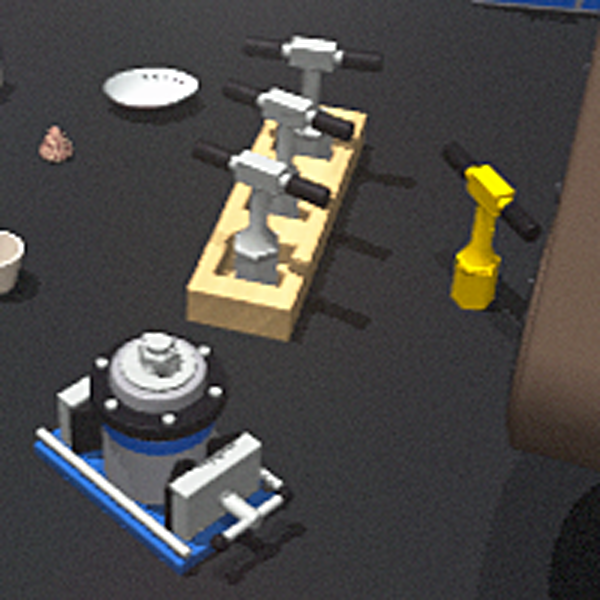

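```bash
cat >> h.py <<'E'
from scipy.spatial.transform import Rotation as Ro
def goal(p,yaw,roll=np.pi,pitch=0):
    s=env.state(); R0=Ro.from_euler('xyz',s["tcp_rot"]); R1=Ro.from_euler('xyz',[roll,pitch,yaw])
    d=R0.inv().apply(np.array(p)-s["eef_pos"]); w=(R0.inv()*R1).as_rotvec()/np.radians(6)
    n=max(np.linalg.norm(d)/41.7,np.linalg.norm(w)*6/7.16)
    print("shift",np.round(d,1),"turn",np.round(w,3),"rows>=%.1f"%n)
E
python3 - <<'E'
from h import *
s=env.state(); R0=Ro.from_euler('xyz',s["tcp_rot"])
w=viewer.read_camera("wrist");K,R,t=P(w)
print("cam in tool",R0.inv().apply(-R.T@t-s["eef_pos"]),"axis",R0.inv().apply(R[2]))
goal([430,-170,404],0.2)
t=viewer.read_camera("top");print(ray(t,605,338,0),ray(t,550,240,100))
s=viewer.read_camera("side")
print(proj(t,[500,-95,125]),proj(s,[500,-95,125]))
E
```

```text
cam in tool [81.38841509 -0.14297282 19.75252728] axis [-2.86131652e-01  3.00772561e-04  9.58190267e-01]
shift [ 358.3 -332.7    0.7] turn [-0.002 -0.     1.03 ] rows>=11.7
[ 244.75246663 -724.2561084     0.        ] [ 507.41927661 -554.82803052  100.        ]
[[376.9110547  245.83066795]] [[368.06169499 194.34575149]]
```

>>> play_rows(
  increments=[
    {"dx":30,"dy":-28},
    {"dx":60,"dy":-56,"rz":0.2},
    {"dx":90,"dy":-84,"rz":0.4},
    {"dx":120,"dy":-112,"rz":0.5},
    {"dx":150,"dy":-140,"rz":0.6},
    {"dx":180,"dy":-168,"rz":0.8},
    {"dx":208,"dy":-193,"rz":1},
    {"dx":235,"dy":-218,"rz":1},
  ],
)

```text
invalid input
```

>>> play_rows(
  increments=[
    {"dx":30,"dy":-28},
    {"dx":60,"dy":-56},
    {"dx":90,"dy":-84},
    {"dx":115,"dy":-103},
    {"dx":120,"dy":-105},
    {"dx":120,"dy":-105},
  ],
)

```text
invalid input
```

```bash
python3 - <<'E'
from h import *
w=viewer.read_camera("wrist");cv2.imwrite("pics/w1.png",w["image"][:,:,::-1]);s=env.state();print(s["t"],s["eef_pos"],s["tcp_rot"])
E
```

```text
0.45 [ 189.37750485 -595.60735522  404.67925414] [-3.14151603e+00 -4.56409330e-05  3.07777373e-01]
```

View pics/w1.png

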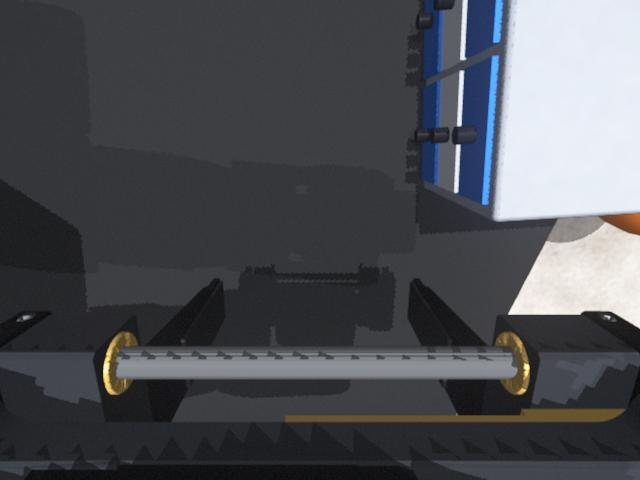

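>>> play_rows(
  increments=[
    {"dx":30,"dy":-28,"dz":0,"rx":0,"ry":0,"rz":0},
    {"dx":60,"dy":-56,"dz":0,"rx":0,"ry":0,"rz":0.2},
    {"dx":90,"dy":-84,"dz":0,"rx":0,"ry":0,"rz":0.4},
    {"dx":120,"dy":-112,"dz":0,"rx":0,"ry":0,"rz":0.6},
    {"dx":150,"dy":-140,"dz":0,"rx":0,"ry":0,"rz":0.8},
    {"dx":180,"dy":-168,"dz":0,"rx":0,"ry":0,"rz":1},
    {"dx":208,"dy":-193,"dz":0,"rx":0,"ry":0,"rz":1},
    {"dx":235,"dy":-218,"dz":0,"rx":0,"ry":0,"rz":1},
  ],
)

```text
t: 1.12
eef_pos: [347.8, -314.8, 405.0]
tcp_rot: [3.141, -0.0, 0.203]
ft_force: [1.3, -0.3, 0.1]
opening: 1.001
```

>>> play_rows(
  increments=[
    {"dx":30,"dy":-35,"dz":0,"rx":0,"ry":0,"rz":0},
    {"dx":50,"dy":-70,"dz":0,"rx":0,"ry":0,"rz":0},
    {"dx":70,"dy":-105,"dz":0,"rx":0,"ry":0,"rz":0},
    {"dx":100,"dy":-120,"dz":0,"rx":0,"ry":0,"rz":0},
    {"dx":120,"dy":-120,"dz":0,"rx":0,"ry":0,"rz":0},
    {"dx":120,"dy":-120,"dz":0,"rx":0,"ry":0,"rz":0},
  ],
)

```text
t: 1.62
eef_pos: [443.6, -171.5, 405.3]
tcp_rot: [3.14, -0.002, 0.206]
ft_force: [-0.8, -0.5, -0.2]
opening: 0.998
```

```bash
python3 - <<'E'
from h import *
w=viewer.read_camera("wrist");cv2.imwrite("pics/w1.png",w["image"][:,:,::-1]);s=env.state();print(s["t"],s["eef_pos"],s["tcp_rot"])
E
```

```text
1.6667 [ 442.26988017 -172.15096284  404.96041973] [ 3.14078317e+00 -7.04570746e-04  2.05745850e-01]
```

View pics/w1.png

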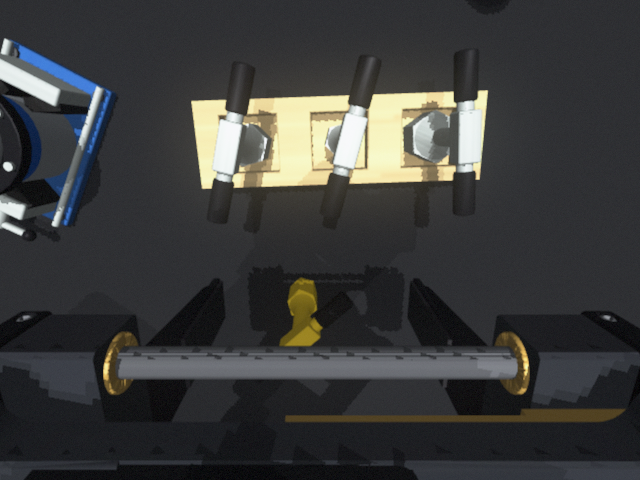

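```bash
python3 - <<'E'
from h import *
w=viewer.read_camera("wrist");crop(w,180,40,500,235,2.5,"w1c.png")
E
```

```text
(no output)
```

View pics/w1c.png

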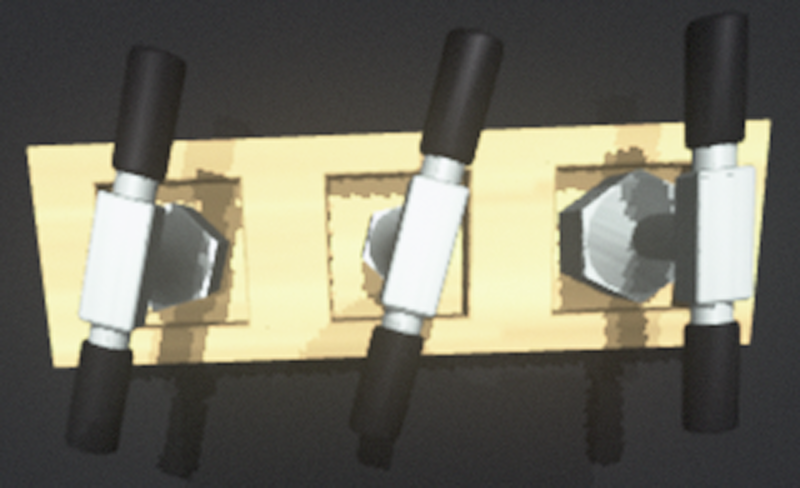

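```bash
python3 - <<'E'
from h import *
w=viewer.read_camera("wrist"); im=w["image"]
f=lambda x,y:(180+x/2.5,40+y/2.5)
print("hub top ctr",ray(w,*f(117,261),125), "rack c",ray(w,*f(400,240),32))
# white mask for hub left
hsv=cv2.cvtColor(im,cv2.COLOR_RGB2HSV); m=((hsv[...,1]<25)&(hsv[...,2]>190)).astype(np.uint8)
m[:, :205]=0;m[:90]=0;m[185:]=0
n,l,st,c=cv2.connectedComponentsWithStats(m)
for i in range(1,n):
    if st[i,4]>150:
        cnt=np.argwhere(l==i)[:,::-1].astype(np.float32); rc=cv2.minAreaRect(cnt); b=cv2.boxPoints(rc)
        q=np.array([ray(w,u,v,125) for u,v in b]); e=[q[1]-q[0],q[2]-q[1]]
        k=max(e,key=np.linalg.norm); print(st[i],rc,"ctr",q.mean(0),"len",[np.linalg.norm(x) for x in e],"ang",np.arctan2(k[1],k[0]))
a=ray(w,*f(150,110),115);b=ray(w,*f(105,395),115);print("axis",np.arctan2(*(a-b)[1::-1]),(a+b)/2)
t=viewer.read_camera("top")
a=ray(t,260+468/4,190+150/4,118);b=ray(t,260+470/4,190+300/4,118);print("top axis",np.arctan2(*(a-b)[1::-1]),a,b)
E
```

```text
hub top ctr [502.46337438 -96.67925913 125.        ] rack c [ 524.94600971 -178.39468684   32.        ]
[ 459   96   23   72 1342] ((470.096435546875, 131.5304718017578), (21.547245025634766, 71.19476318359375), 1.5911402702331543) ctr [ 544.3835239  -259.74696007  125.        ] len [np.float64(47.00820258847585), np.float64(14.49780386546701)] ang 0.2889583475586943
[ 333  101   33   63 1274] ((350.5000305175781, 131.5), (22.070741653442383, 62.3316535949707), 14.03624439239502) ctr [ 527.80758177 -178.91161017  125.        ] len [np.float64(40.795992510887956), np.float64(14.909721623067274)] ang -0.034092199072897685
[ 211  108   29   62 1246] ((225.5270233154297, 137.8378448486328), (22.35826301574707, 61.32081985473633), 9.462322235107422) ctr [506.16043976 -95.22444181 125.        ] len [np.float64(41.349910140960496), np.float64(14.933758592378673)] ang -0.04438844763799071
[413 112  21  43 419] ((423.0, 133.0), (42.0, 20.0), 90.0) ctr [ 537.25607244 -228.13728423  125.        ] len [np.float64(13.573454600607397), np.float64(27.8224107021968)] ang -2.8444941955659786
axis -0.02281651846074985 [502.94591685 -97.00284714 115.        ]
top axis -0.02407401492898116 [549.33951217 -97.71371598 118.        ] [450.58511135 -95.33584167 118.        ]
```

```bash
python3 - <<'E'
from h import *
goal([501.5,-96.3,340],-0.03)
E
```

```text
shift [ 75.2 -63.3  64.8] turn [2.00e-03 2.00e-03 2.22e+00] rows>=2.8
```

>>> play_rows(
  increments=[
    {"dx":35,"dy":-30,"dz":10,"rx":0,"ry":0,"rz":0.8},
    {"dx":70,"dy":-60,"dz":20,"rx":0,"ry":0,"rz":1.6},
    {"dx":75.2,"dy":-63.3,"dz":40,"rx":0,"ry":0,"rz":2.22},
    {"dx":75.2,"dy":-63.3,"dz":65,"rx":0,"ry":0,"rz":2.22},
    {"dx":75.2,"dy":-63.3,"dz":65,"rx":0,"ry":0,"rz":2.22},
    {"dx":75.2,"dy":-63.3,"dz":65,"rx":0,"ry":0,"rz":2.22},
  ],
  fingers=0.5,
)

```text
t: 2.32
eef_pos: [501.1, -97.0, 339.5]
tcp_rot: [-3.141, 0.003, -0.03]
ft_force: [-0.0, 0.5, 1.2]
opening: 0.636
```

```bash
python3 - <<'E'
from h import *
w=viewer.read_camera("wrist");cv2.imwrite("pics/w2.png",w["image"][:,:,::-1])
goal([501.5,-96.3,287],-0.03)
E
```

```text
shift [ 0.3 -0.9 53.5] turn [ 0.001  0.005 -0.009] rows>=1.3
```

View pics/w2.png

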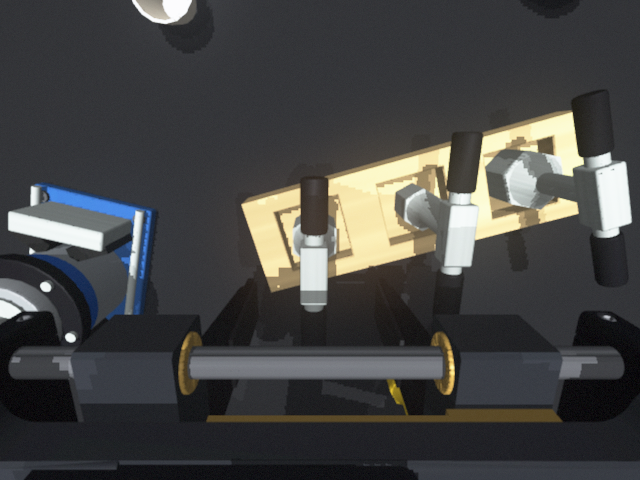

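>>> play_rows(
  increments=[
    {"dx":0,"dy":-0.5,"dz":27,"rx":0,"ry":0,"rz":0},
    {"dx":0,"dy":-0.5,"dz":53,"rx":0,"ry":0,"rz":0},
    {"dx":0,"dy":-0.5,"dz":53,"rx":0,"ry":0,"rz":0},
    {"dx":0,"dy":-0.5,"dz":53,"rx":0,"ry":0,"rz":0},
  ],
)

```text
t: 2.7
eef_pos: [501.2, -97.5, 288.4]
tcp_rot: [3.142, 0.001, -0.032]
ft_force: [-0.7, -0.3, 0.5]
opening: 0.502
```

>>> play_rows(
  increments=[
    {"dx":0,"dy":0,"dz":0,"rx":0,"ry":0,"rz":0},
    {"dx":0,"dy":0,"dz":0,"rx":0,"ry":0,"rz":0},
    {"dx":0,"dy":0,"dz":0,"rx":0,"ry":0,"rz":0},
    {"dx":0,"dy":0,"dz":0,"rx":0,"ry":0,"rz":0},
    {"dx":0,"dy":0,"dz":0,"rx":0,"ry":0,"rz":0},
    {"dx":0,"dy":0,"dz":0,"rx":0,"ry":0,"rz":0},
    {"dx":0,"dy":0,"dz":0,"rx":0,"ry":0,"rz":0},
    {"dx":0,"dy":0,"dz":0,"rx":0,"ry":0,"rz":0},
  ],
  fingers=0,
)

```text
t: 3.37
eef_pos: [501.2, -97.5, 288.7]
tcp_rot: [3.141, 0.001, -0.032]
ft_force: [-0.6, 0.0, 6.2]
opening: 0.168
```

```bash
python3 - <<'E'
from h import *
w=viewer.read_camera("wrist");cv2.imwrite("pics/w3.png",w["image"][:,:,::-1])
s=viewer.read_camera("side");crop(s,300,130,460,290,3,"s3.png")
s=env.state();print(s)
E
```

```text
{'t': 3.4667, 'joints': array([-3.21374490e-01,  4.91265759e-01,  1.95684113e+00, -5.09256940e-04,
        6.93958458e-01,  1.28166563e+00]), 'qvel': array([ 0.00098318, -0.00095521, -0.00062959, -0.00268576,  0.00124187,
       -0.0011214 ]), 'tau': array([-1.76711292e-01, -4.98760271e+01, -1.65228510e+01,  4.05950623e-02,
       -3.31121776e-01, -6.59941070e-03]), 'eef_pos': array([501.23820028, -97.44205608, 288.71825621]), 'tcp_rot': array([ 3.14141543e+00,  5.45945495e-04, -3.18522928e-02]), 'ft_force': array([-0.7480324 ,  1.07381044,  5.01562079]), 'moment': array([0.06098301, 0.15573018, 0.00601066]), 'opening': 0.1630019079187365}
```

View pics/w3.png

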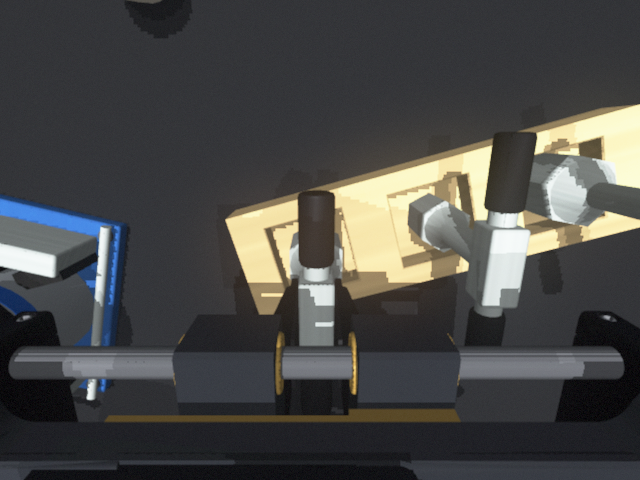

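View pics/s3.png

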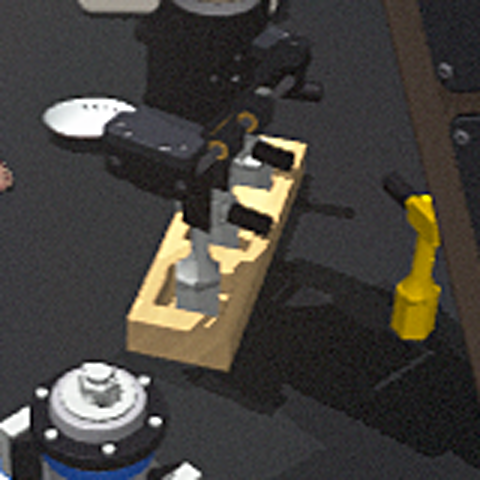

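>>> play_rows(
  increments=[
    {"dx":0,"dy":0,"dz":-10,"rx":0,"ry":0,"rz":0},
    {"dx":0,"dy":0,"dz":-30,"rx":0,"ry":0,"rz":0},
    {"dx":0,"dy":0,"dz":-60,"rx":0,"ry":0,"rz":0},
    {"dx":0,"dy":0,"dz":-90,"rx":0,"ry":0,"rz":0},
    {"dx":0,"dy":0,"dz":-120,"rx":0,"ry":0,"rz":0},
    {"dx":0,"dy":0,"dz":-145,"rx":0,"ry":0,"rz":0},
    {"dx":0,"dy":0,"dz":-150,"rx":0,"ry":0,"rz":0},
    {"dx":0,"dy":0,"dz":-150,"rx":0,"ry":0,"rz":0},
  ],
)

```text
t: 4.13
eef_pos: [501.0, -97.3, 440.0]
tcp_rot: [3.141, -0.002, -0.032]
ft_force: [0.5, -0.4, -4.1]
opening: 0.166
```

```bash
python3 - <<'E'
from h import *
w=viewer.read_camera("wrist");cv2.imwrite("pics/w4.png",w["image"][:,:,::-1])
s=viewer.read_camera("side");crop(s,300,60,500,260,3,"s4.png")
goal([455,20,440],1.5)
E
```

```text
shift [ -49.7 -115.8   -2.4] turn [ -0.02    0.016 -14.628] rows>=12.3
```

View pics/w4.png

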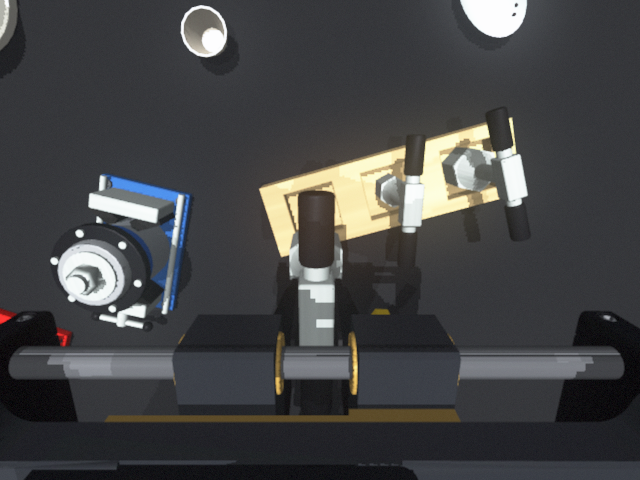

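View pics/s4.png

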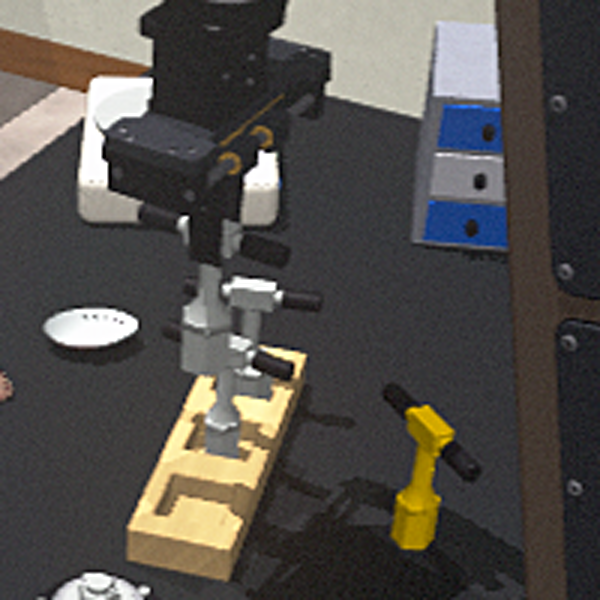

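>>> play_rows(
  increments=[
    {"dx":-5,"dy":-15,"dz":0,"rx":0,"ry":0,"rz":-1},
    {"dx":-10,"dy":-30,"dz":0,"rx":0,"ry":0,"rz":-2.1},
    {"dx":-15,"dy":-45,"dz":0,"rx":0,"ry":0,"rz":-3.2},
    {"dx":-20,"dy":-60,"dz":0,"rx":0,"ry":0,"rz":-4.3},
    {"dx":-30,"dy":-75,"dz":0,"rx":0,"ry":0,"rz":-5.4},
    {"dx":-40,"dy":-90,"dz":0,"rx":0,"ry":0,"rz":-6.5},
    {"dx":-45,"dy":-105,"dz":0,"rx":0,"ry":0,"rz":-7.6},
    {"dx":-50,"dy":-115,"dz":0,"rx":0,"ry":0,"rz":-8.6},
  ],
)

```text
t: 4.9
eef_pos: [454.1, 20.2, 435.8]
tcp_rot: [-3.136, 0.003, 0.875]
ft_force: [-0.3, -0.1, -3.3]
opening: 0.17
```

>>> play_rows(
  increments=[
    {"dx":0,"dy":0,"dz":0,"rx":0,"ry":0,"rz":-1},
    {"dx":0,"dy":0,"dz":0,"rx":0,"ry":0,"rz":-2.1},
    {"dx":0,"dy":0,"dz":0,"rx":0,"ry":0,"rz":-3.2},
    {"dx":0,"dy":0,"dz":0,"rx":0,"ry":0,"rz":-4.3},
    {"dx":0,"dy":0,"dz":0,"rx":0,"ry":0,"rz":-5.4},
    {"dx":0,"dy":0,"dz":0,"rx":0,"ry":0,"rz":-6},
    {"dx":0,"dy":0,"dz":0,"rx":0,"ry":0,"rz":-6},
  ],
)

```text
t: 5.48
eef_pos: [454.1, 20.2, 434.1]
tcp_rot: [-3.132, -0.001, 1.506]
ft_force: [-0.4, 1.0, -3.7]
opening: 0.167
```

```bash
python3 - <<'E'
from h import *
w=viewer.read_camera("wrist");cv2.imwrite("pics/w5.png",w["image"][:,:,::-1])
print(env.state()["eef_pos"],env.state()["tcp_rot"],env.state()["joints"])
u=proj(w,[461,112,123.5])[0];print(u)
x,y=[int(q) for q in u]
x0=max(x-80,0);y0=max(y-60,0)
print(x0,y0);crop(w,x0,y0,x0+160,y0+120,5,"w5c.png")
E
```

```text
[454.10925238  20.19773524 434.35910382] [-3.13279193e+00 -6.28456888e-04  1.50184658e+00] [-1.01102999e-01  2.13803979e-01  1.91448327e+00  4.04572820e-04
  1.02212182e+00 -3.23685446e-02]
[320.64137314 120.68257479]
240 60
```

View pics/w5.png

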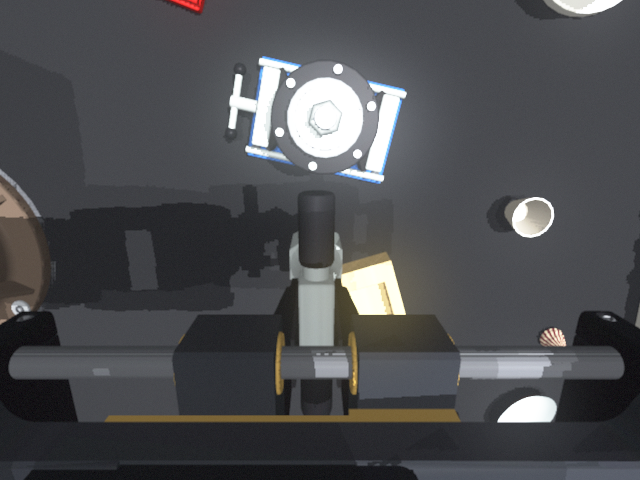

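View pics/w5c.png

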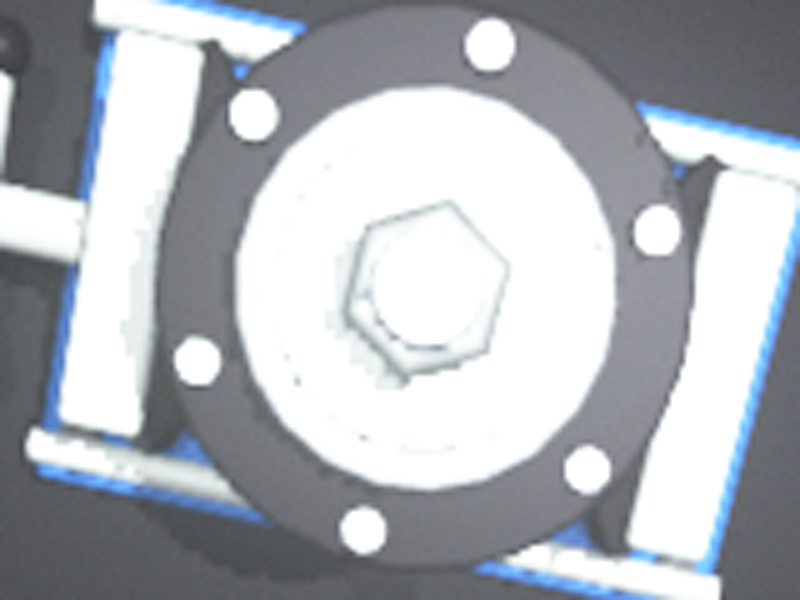

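```bash
python3 - <<'E'
from h import *
w=viewer.read_camera("wrist"); s=env.state(); R0=Ro.from_euler('xyz',s["tcp_rot"])
f=lambda x,y:(240+x/5,60+y/5)
c=np.array([ray(w,*f(*q),123.5)[:2] for q in [(450,202),(508,268),(488,352),(411,370),(357,300),(370,227)]])
(cx,cy),rad=cv2.minEnclosingCircle(c.astype(np.float32)); print("nut ctr",c.mean(0),(cx,cy),rad)
ct=c.mean(0); a=np.arctan2(c[:,1]-ct[1],c[:,0]-ct[0]); print("rad",np.linalg.norm(c-ct,axis=1),"ang",np.degrees(a)%60)
print("AF",[np.linalg.norm((c[i]+c[(i+1)%6])/2-(c[(i+3)%6]+c[(i+4)%6])/2) for i in range(3)])
print("stud",ray(w,*f(427,287),128)); print("anode",ray(w,*f(425,288),106))
for a1,b1 in [((235,288),(615,288)),((425,88),(425,488))]:print(np.linalg.norm(ray(w,*f(*a1),106)-ray(w,*f(*b1),106)))
# driver offset: bar end bottom
def tool(r,u,v,zt):
    K,R,t=P(r); d=R0.inv().apply(R.T@np.linalg.inv(K)@np.array([u,v,1.])); o=R0.inv().apply(-R.T@t-s["eef_pos"]); return o+d*(zt-o[2])/d[2]
print("bar end",tool(w,317,192,179.7))
im=w["image"]; print(im[185:200,317].sum(1), im[196:300:4,317].sum(1))
crop(w,270,180,370,420,2.5,"w5d.png")
E
```

```text
nut ctr [465.89081568 114.02105396] (465.774169921875, 113.67549896240234) 12.793466567993164
rad [12.42878104 12.04140738 12.9831355  12.46088861 11.40014773 12.61700992] ang [12.98736885  9.17468969  9.3048551  12.38795332  5.46826809 13.15282799]
AF [np.float64(20.343805830509627), np.float64(21.627623418022004), np.float64(22.018784260914764)]
stud [465.24612903 113.86993394 128.        ]
anode [465.32238094 114.71071708 106.        ]
61.43202254138739
61.212546062056134
bar end [ 57.10227534   0.65199331 179.7       ]
[264 268 263 264 244 212 187 185 186 185 195 242 260 261 268] [242 263 252 247 206 200 201 199 191 191 195 192 192 193 193 196 201 151
 323 517 516 511 431 531 529 526]
```

View pics/w5d.png

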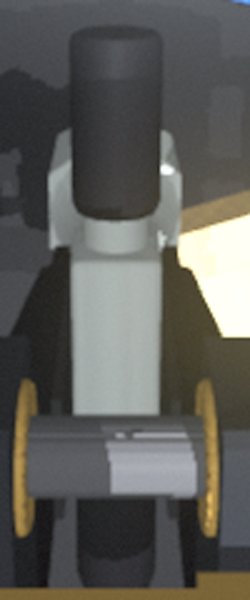

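```bash
python3 - <<'E'
from h import *
goal([525,44,434],2.276)
E
```

```text
shift [28.7 69.1  0. ] turn [-0.074 -0.037 -7.404] rows>=6.2
```

>>> play_rows(
  increments=[
    {"dx":4,"dy":12,"dz":0,"rx":0,"ry":0,"rz":-1},
    {"dx":8,"dy":24,"dz":0,"rx":0,"ry":0,"rz":-2.1},
    {"dx":12,"dy":36,"dz":0,"rx":0,"ry":0,"rz":-3.2},
    {"dx":18,"dy":48,"dz":0,"rx":-0.03,"ry":-0.02,"rz":-4.3},
    {"dx":24,"dy":60,"dz":0,"rx":-0.05,"ry":-0.03,"rz":-5.4},
    {"dx":28,"dy":68,"dz":0,"rx":-0.07,"ry":-0.04,"rz":-6.5},
    {"dx":29,"dy":69,"dz":0,"rx":-0.07,"ry":-0.04,"rz":-7.4},
    {"dx":29,"dy":69,"dz":0,"rx":-0.07,"ry":-0.04,"rz":-7.4},
  ],
)

```text
t: 6.25
eef_pos: [525.4, 44.5, 433.0]
tcp_rot: [-3.14, -0.001, 2.278]
ft_force: [0.1, 0.9, -2.8]
opening: 0.17
```

```bash
python3 - <<'E'
from h import *
w=viewer.read_camera("wrist");cv2.imwrite("pics/w6.png",w["image"][:,:,::-1])
print(env.state()["eef_pos"],env.state()["tcp_rot"],env.state()["joints"])
u=proj(w,[465.5,114,123.5])[0];print(u)
x,y=[int(q) for q in u]
x0=max(x-50,0);y0=max(y-40,0)
print(x0,y0);crop(w,x0,y0,x0+100,y0+75,8,"w6c.png")
t=viewer.read_camera("top"); crop(t,268,233,328,278,12,"t6c.png"); print(proj(t,[465.5,114,123.5]))
s=viewer.read_camera("side"); crop(s,300,240,360,285,12,"s6c.png"); print(proj(s,[465.5,114,123.5]))
E
```

```text
[525.05081807  44.3943938  433.17234965] [-3.13990108e+00 -9.24473486e-04  2.27242112e+00] [-4.09694387e-02  3.21548769e-01  1.75993024e+00 -5.29893710e-04
  1.06198504e+00 -7.42336453e-01]
[315.65955317 120.76763565]
265 80
[[296.89406887 261.02912693]]
[[332.05047365 255.15706488]]
```

View pics/w6c.png

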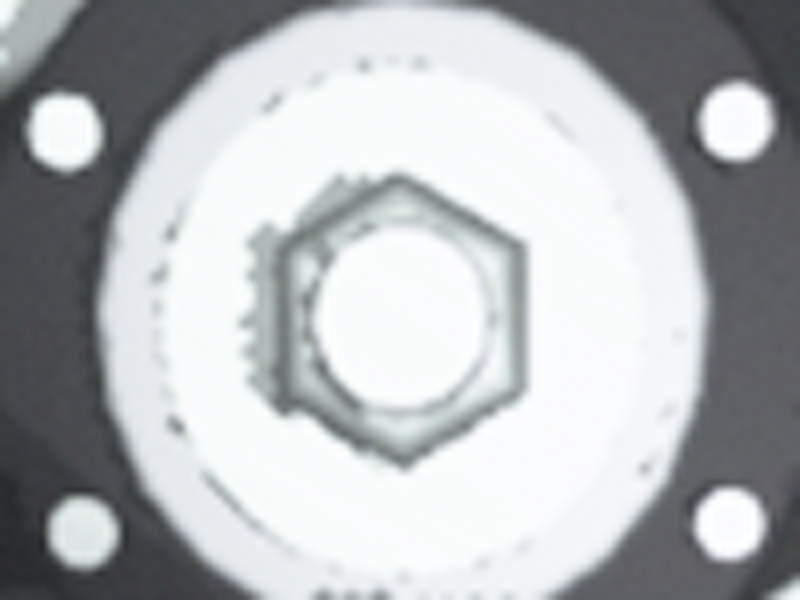

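View pics/t6c.png

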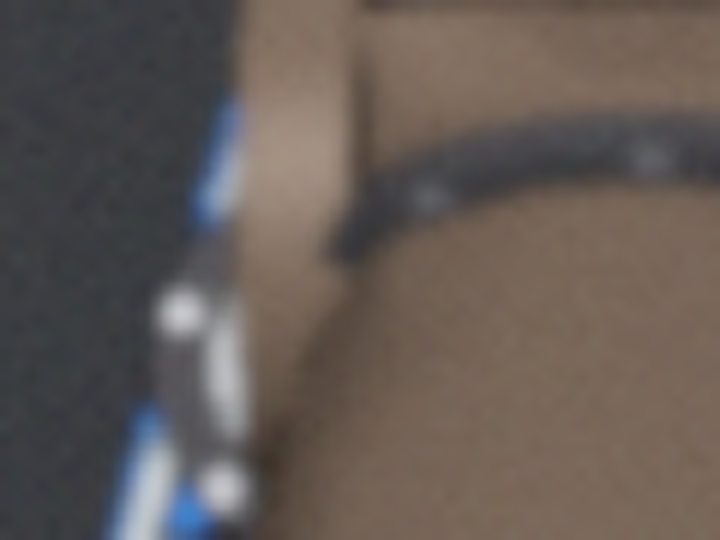

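View pics/s6c.png

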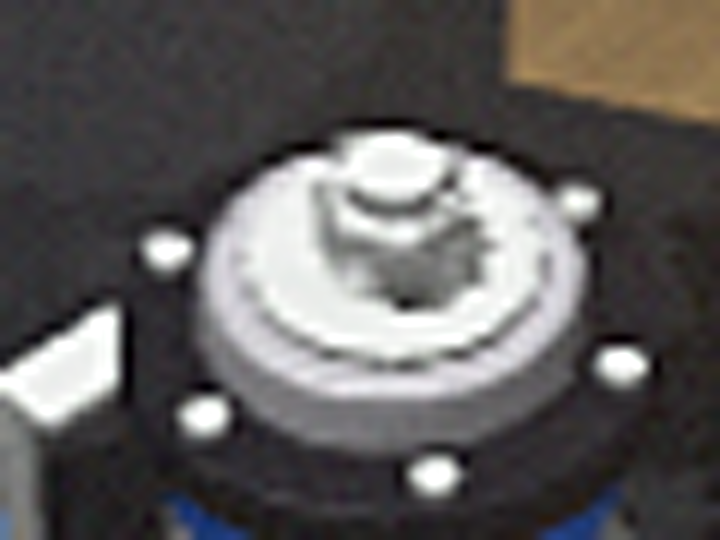

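```bash
python3 - <<'E'
from h import *
w=viewer.read_camera("wrist"); s=viewer.read_camera("side"); t=viewer.read_camera("top")
f=lambda x,y:(265+(x-4)/8+0.0,80+(y-4)/8)
print("nut",ray(w,*f(405,321),123.5),"stud",ray(w,*f(401,315),128),"anode",ray(w,*f(405,307),106))
c=np.array([ray(w,*f(*q),123.5)[:2] for q in [(402,178),(524,243),(524,388),(405,465),(285,393),(288,243)]])
print(c.mean(0),np.linalg.norm(c-c.mean(0),axis=1),np.degrees(np.arctan2(*(c-c.mean(0)).T[::-1]))%60)
print("AF",[np.linalg.norm((c[i]+c[(i+1)%6])/2-(c[(i+3)%6]+c[(i+4)%6])/2) for i in range(3)])
print("side stud",ray(s,300+(398-6)/12,240+(165-6)/12,128))
E
```

```text
nut [464.72577226 114.47713243 123.5       ] stud [464.22550196 114.51708712 128.        ] anode [463.36178243 115.98947463 106.        ]
[464.60287337 114.57212527] [12.57869739 13.19525042 13.0228163  13.31817333 13.2869261  12.97246014] [11.22501489 11.3093394  11.53018436 10.23150028 10.36128548  8.33960823]
AF [np.float64(22.694103476208326), np.float64(22.61578110652673), np.float64(22.552512553516813)]
side stud [464.77743578 112.90560692 128.        ]
```

```bash
python3 - <<'E'
from h import *
goal([464.6,112.9,420],2.276)
E
```

```text
shift [91.3 -1.5 14. ] turn [-0.005  0.001 -0.027] rows>=2.2
```

>>> play_rows(
  increments=[
    {"dx":25,"dy":-0.5,"dz":0,"rx":0,"ry":0,"rz":-0.03},
    {"dx":50,"dy":-1,"dz":0,"rx":0,"ry":0,"rz":-0.03},
    {"dx":75,"dy":-1.5,"dz":5,"rx":0,"ry":0,"rz":-0.03},
    {"dx":91.3,"dy":-1.5,"dz":10,"rx":0,"ry":0,"rz":-0.03},
    {"dx":91.3,"dy":-1.5,"dz":14,"rx":0,"ry":0,"rz":-0.03},
    {"dx":91.3,"dy":-1.5,"dz":14,"rx":0,"ry":0,"rz":-0.03},
    {"dx":91.3,"dy":-1.5,"dz":14,"rx":0,"ry":0,"rz":-0.03},
  ],
)

```text
t: 7.13
eef_pos: [465.0, 112.6, 420.2]
tcp_rot: [-3.141, 0.0, 2.276]
ft_force: [-0.7, -0.5, -3.1]
opening: 0.168
```

```bash
python3 - <<'E'
from h import *
s=viewer.read_camera("side"); crop(s,275,185,395,305,6,"s7.png"); print(env.state()["eef_pos"],env.state()["tcp_rot"],env.state()["ft_force"])
t=viewer.read_camera("top"); cv2.imwrite("pics/t7.png",t["image"][:,:,::-1])
E
```

```text
[465.16366101 112.45142244 420.23883792] [-3.14144297e+00  5.30686926e-04  2.27536294e+00] [ 0.46455985  0.39996711 -3.48054075]
```

View pics/s7.png

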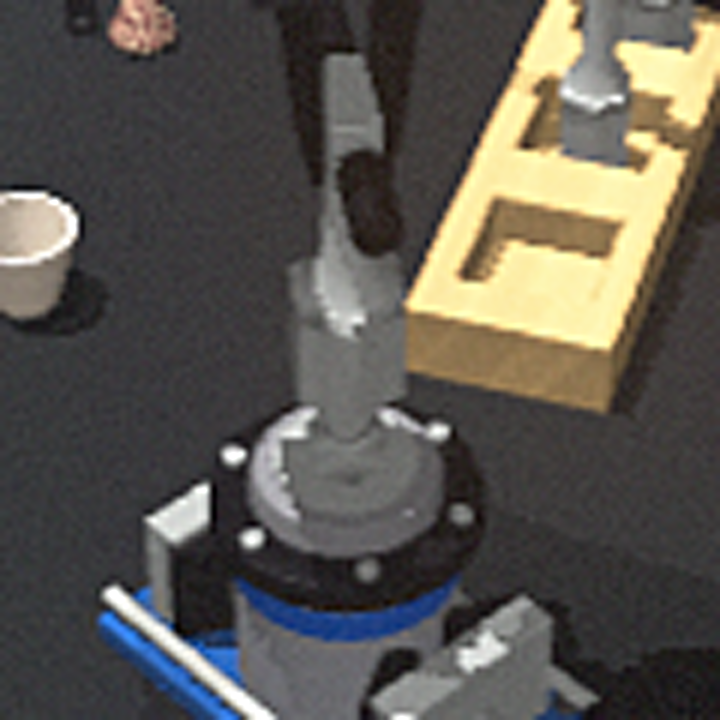

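>>> play_rows(
  increments=[
    {"dx":0,"dy":0,"dz":5,"rx":0,"ry":0,"rz":0},
    {"dx":0,"dy":0,"dz":10,"rx":0,"ry":0,"rz":0},
    {"dx":0,"dy":0,"dz":14,"rx":0,"ry":0,"rz":0},
    {"dx":0,"dy":0,"dz":17,"rx":0,"ry":0,"rz":0},
    {"dx":0,"dy":0,"dz":17,"rx":0,"ry":0,"rz":0},
  ],
)

```text
t: 7.65
eef_pos: [465.2, 112.2, 402.4]
tcp_rot: [-3.14, -0.0, 2.275]
ft_force: [-0.2, -0.5, -2.0]
opening: 0.168
```

>>> play_rows(
  increments=[
    {"dx":0,"dy":0,"dz":1.5,"rx":0,"ry":0,"rz":0},
    {"dx":0,"dy":0,"dz":3,"rx":0,"ry":0,"rz":0},
    {"dx":0,"dy":0,"dz":3,"rx":0,"ry":0,"rz":0},
  ],
)

```text
t: 7.9
eef_pos: [465.3, 112.3, 399.3]
tcp_rot: [-3.14, -0.0, 2.275]
ft_force: [-0.3, 0.5, -2.9]
opening: 0.166
```

```bash
python3 - <<'E'
from h import *
s=env.state();print(s["eef_pos"],s["tcp_rot"],s["ft_force"],s["moment"])
E
```

```text
[465.25016528 112.27939851 399.2967708 ] [-3.14039405e+00 -3.88143199e-04  2.27490736e+00] [-0.31743511  0.4717952  -2.92959626] [ 0.21365499 -0.06858576 -0.01365636]
```

>>> play_rows(
  increments=[
    {"dx":0,"dy":0,"dz":2,"rx":0,"ry":0,"rz":0},
    {"dx":0,"dy":0,"dz":4,"rx":0,"ry":0,"rz":0},
    {"dx":0,"dy":0,"dz":6,"rx":0,"ry":0,"rz":0},
    {"dx":0,"dy":0,"dz":6,"rx":0,"ry":0,"rz":0},
  ],
)

```text
t: 8.23
eef_pos: [465.2, 112.4, 392.9]
tcp_rot: [-3.14, -0.001, 2.275]
ft_force: [0.5, 2.7, -4.2]
opening: 0.168
```

>>> play_rows(
  increments=[
    {"dx":0,"dy":0,"dz":2,"rx":0,"ry":0,"rz":0},
    {"dx":0,"dy":0,"dz":4,"rx":0,"ry":0,"rz":0},
    {"dx":0,"dy":0,"dz":5,"rx":0,"ry":0,"rz":0},
    {"dx":0,"dy":0,"dz":5,"rx":0,"ry":0,"rz":0},
  ],
)

```text
t: 8.57
eef_pos: [465.1, 112.4, 387.5]
tcp_rot: [-3.14, -0.001, 2.275]
ft_force: [0.2, 3.0, -3.8]
opening: 0.167
```

```bash
python3 - <<'E'
from h import *
s=env.state();print(s["eef_pos"],s["tcp_rot"],s["ft_force"],s["moment"],s["opening"])
c=viewer.read_camera("side"); crop(c,275,185,395,305,6,"s8.png")
E
```

```text
[465.14782467 112.40325717 387.52805663] [-3.13978906e+00 -1.29045376e-03  2.27481358e+00] [ 0.24568729  3.00287698 -3.84383059] [ 0.62449412 -0.10260897  0.06415451] 0.16690642364200198
```

View pics/s8.png

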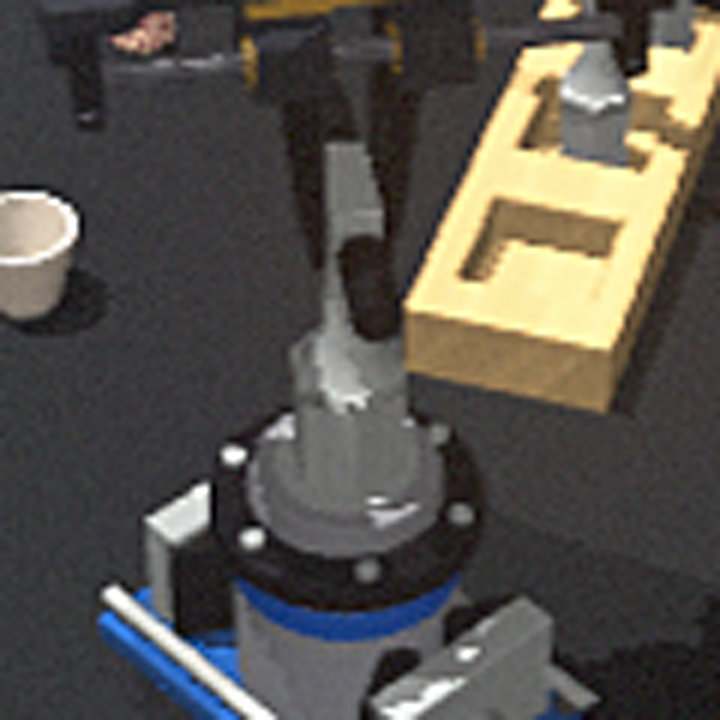

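>>> play_rows(
  increments=[
    {"dx":0.3,"dy":0.3,"dz":0.5,"rx":0,"ry":0,"rz":0},
    {"dx":0.3,"dy":0.3,"dz":1,"rx":0,"ry":0,"rz":0},
    {"dx":0.3,"dy":0.3,"dz":1.5,"rx":0,"ry":0,"rz":0},
    {"dx":0.3,"dy":0.3,"dz":1.5,"rx":0,"ry":0,"rz":0},
    {"dx":0.3,"dy":0.3,"dz":1.5,"rx":0,"ry":0,"rz":0},
  ],
)

```text
t: 9.03
eef_pos: [465.2, 112.7, 387.2]
tcp_rot: [-3.141, -0.0, 2.275]
ft_force: [-3.1, -0.4, 9.3]
opening: 0.167
```

```bash
python3 - <<'E'
from h import *
s=env.state();print(s["eef_pos"],s["tcp_rot"],s["ft_force"],s["moment"],s["opening"])
E
```

```text
[465.17045248 112.7134148  387.18304687] [-3.14059133e+00 -1.42875355e-04  2.27503047e+00] [-3.09576947 -0.39750672  9.34530364] [0.03038056 0.66414596 0.01430784] 0.1674373194411845
```

>>> play_rows(
  increments=[
    {"dx":0,"dy":0,"dz":1,"rx":0,"ry":0,"rz":0.4},
    {"dx":0,"dy":0,"dz":1,"rx":0,"ry":0,"rz":0.8},
    {"dx":0,"dy":0,"dz":1,"rx":0,"ry":0,"rz":1.2},
    {"dx":0,"dy":0,"dz":1,"rx":0,"ry":0,"rz":1.6},
    {"dx":0,"dy":0,"dz":1,"rx":0,"ry":0,"rz":2},
    {"dx":0,"dy":0,"dz":1,"rx":0,"ry":0,"rz":2.4},
    {"dx":0,"dy":0,"dz":1,"rx":0,"ry":0,"rz":2.8},
    {"dx":0,"dy":0,"dz":1,"rx":0,"ry":0,"rz":3.2},
  ],
)

```text
t: 9.7
eef_pos: [465.0, 112.8, 387.2]
tcp_rot: [-3.141, 0.0, 1.938]
ft_force: [-3.6, 2.2, 10.4]
opening: 0.165
```

```bash
python3 - <<'E'
from h import *
s=env.state();print(s["eef_pos"],s["tcp_rot"],s["ft_force"],s["moment"],s["opening"])
E
```

```text
[465.01977109 112.80220155 387.17020251] [-3.14144098e+00  4.89461935e-04  1.93849173e+00] [-3.63705822  2.18708234 10.44685003] [0.56750865 0.8541214  0.29838898] 0.1647866401938828
```

>>> play_rows(
  increments=[
    {"dx":0,"dy":0,"dz":1,"rx":0,"ry":0,"rz":0.4},
    {"dx":0,"dy":0,"dz":1,"rx":0,"ry":0,"rz":0.8},
    {"dx":0,"dy":0,"dz":1,"rx":0,"ry":0,"rz":1.2},
    {"dx":0,"dy":0,"dz":1,"rx":0,"ry":0,"rz":1.6},
    {"dx":0,"dy":0,"dz":1,"rx":0,"ry":0,"rz":2},
    {"dx":0,"dy":0,"dz":1,"rx":0,"ry":0,"rz":2.4},
  ],
)

```text
t: 10.2
eef_pos: [464.8, 112.9, 387.2]
tcp_rot: [3.141, 0.001, 1.686]
ft_force: [-5.8, 0.9, 11.3]
opening: 0.166
```

```bash
python3 - <<'E'
from h import *
s=env.state();print(s["eef_pos"],s["tcp_rot"],s["ft_force"],s["moment"],s["opening"])
E
```

```text
[464.75079936 112.85213298 387.18472546] [3.14125604e+00 7.27920766e-04 1.68586840e+00] [-5.75325681  0.92906385 11.26414561] [0.38467901 1.09775968 0.3231119 ] 0.16580106384323007
```

Turned 0.59 rad so far, not tight yet; smaller steps from here.

>>> play_rows(
  increments=[
    {"dx":0,"dy":0,"dz":1,"rx":0,"ry":0,"rz":0.3},
    {"dx":0,"dy":0,"dz":1,"rx":0,"ry":0,"rz":0.6},
    {"dx":0,"dy":0,"dz":1,"rx":0,"ry":0,"rz":0.9},
    {"dx":0,"dy":0,"dz":1,"rx":0,"ry":0,"rz":1.2},
  ],
)

```text
t: 10.53
eef_pos: [464.5, 112.9, 387.2]
tcp_rot: [3.141, 0.001, 1.559]
ft_force: [-5.6, 1.8, 11.7]
opening: 0.168
```

```bash
python3 - <<'E'
from h import *
s=env.state();print(s["eef_pos"],s["tcp_rot"],s["ft_force"],s["moment"],s["opening"])
E
```

```text
[464.48782366 112.88573126 387.20099787] [3.14074282e+00 8.49030749e-04 1.55936039e+00] [-5.55395333  1.76628171 11.66158754] [0.35850555 1.08763226 0.31061252] 0.16785721980261478
```

>>> play_rows(
  increments=[
    {"dx":0,"dy":-0.2,"dz":1,"rx":0,"ry":0,"rz":0.3},
    {"dx":0,"dy":-0.2,"dz":1,"rx":0,"ry":0,"rz":0.6},
    {"dx":0,"dy":-0.2,"dz":1,"rx":0,"ry":0,"rz":0.9},
    {"dx":0,"dy":-0.2,"dz":1,"rx":0,"ry":0,"rz":1.2},
  ],
)

```text
t: 10.87
eef_pos: [464.1, 112.9, 387.2]
tcp_rot: [3.14, 0.001, 1.433]
ft_force: [-4.0, 0.6, 11.3]
opening: 0.163
```

```bash
python3 - <<'E'
from h import *
s=env.state();print(s["eef_pos"],s["tcp_rot"],s["ft_force"],s["moment"],s["opening"])
E
```

```text
[464.10652237 112.9225757  387.19192756] [3.13995016e+00 7.62438983e-04 1.43281163e+00] [-4.03690515  0.59736829 11.31460701] [0.31866358 0.95966853 0.33292666] 0.16264434124651675
```

>>> play_rows(
  increments=[
    {"dx":0,"dy":0,"dz":1,"rx":0,"ry":0,"rz":0.3},
    {"dx":0,"dy":0,"dz":1,"rx":0,"ry":0,"rz":0.6},
    {"dx":0,"dy":0,"dz":1,"rx":0,"ry":0,"rz":0.9},
  ],
)

```text
t: 11.12
eef_pos: [463.9, 113.0, 387.2]
tcp_rot: [3.139, 0.001, 1.339]
ft_force: [-3.1, 1.3, 9.4]
opening: 0.17
```

```bash
python3 - <<'E'
from h import *
s=env.state();print(s["eef_pos"],s["tcp_rot"],s["ft_force"],s["moment"],s["opening"])
E
```

```text
[463.92611027 112.98010934 387.16109539] [3.13900035e+00 8.30499121e-04 1.33856888e+00] [-3.14143872  1.31822983  9.36965078] [0.46319576 0.8274848  0.8255953 ] 0.17001445684057956
```

>>> play_rows(
  increments=[
    {"dx":0,"dy":0,"dz":1,"rx":0,"ry":0,"rz":0.15},
    {"dx":0,"dy":0,"dz":1,"rx":0,"ry":0,"rz":0.3},
    {"dx":0,"dy":0,"dz":1,"rx":0,"ry":0,"rz":0.4},
    {"dx":0,"dy":0,"dz":1,"rx":0,"ry":0,"rz":0.4},
  ],
)

```text
t: 11.45
eef_pos: [463.8, 113.1, 387.2]
tcp_rot: [3.138, 0.001, 1.298]
ft_force: [-3.7, 0.5, 10.8]
opening: 0.173
```

```bash
python3 - <<'E'
from h import *
s=env.state();print(s["eef_pos"],s["tcp_rot"],s["ft_force"],s["moment"],s["opening"])
c=viewer.read_camera("side"); crop(c,275,145,435,305,5,"s9.png")
w=viewer.read_camera("wrist"); cv2.imwrite("pics/w9.png",w["image"][:,:,::-1])
s=env.state();print(s["moment"],s["tcp_rot"],s["qvel"].round(4))
E
```

```text
[463.82319731 113.06636147 387.18510008] [3.13771732e+00 8.49174631e-04 1.29789149e+00] [-3.66054323  0.48447893 10.77304387] [0.26386751 0.74546785 0.92074446] 0.1731453924104406
[0.35169344 0.8210698  0.89611443] [3.13770371e+00 8.70861824e-04 1.29858249e+00] [-0.0001  0.0001  0.0001 -0.0006  0.0007 -0.0012]
```

View pics/s9.png

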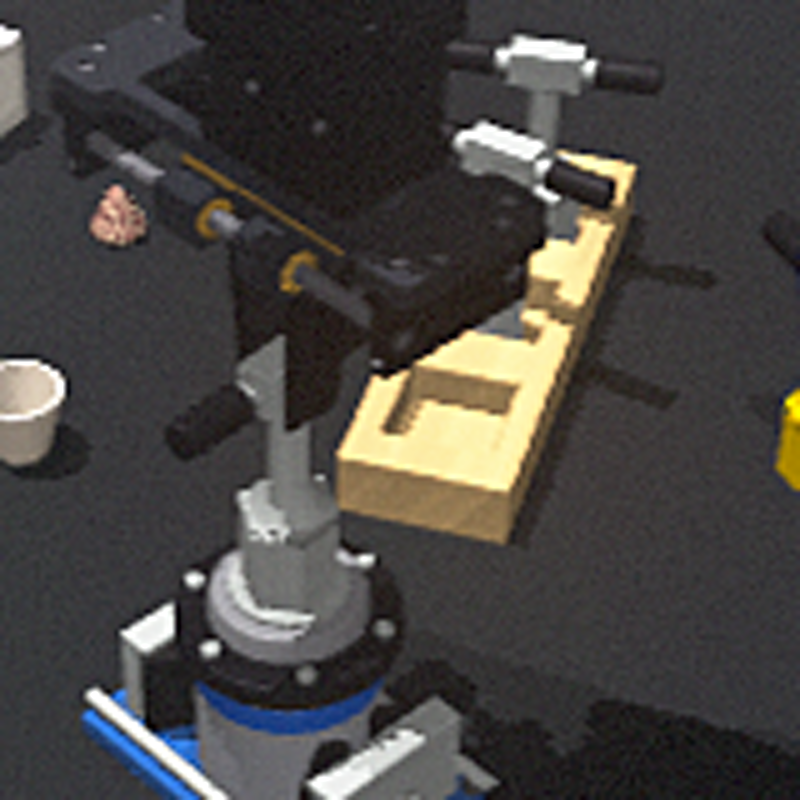

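View pics/w9.png

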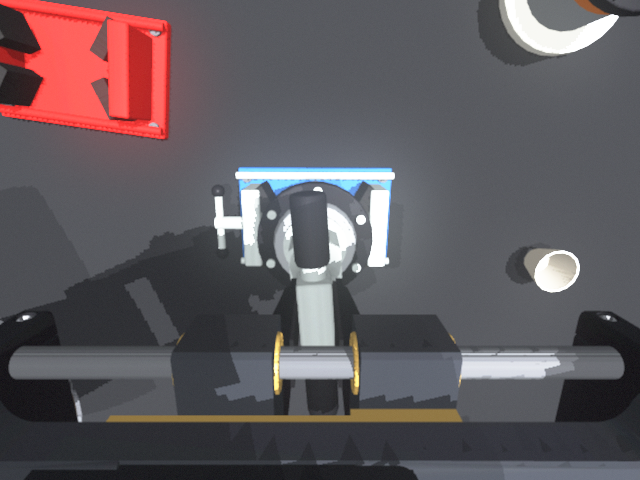

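```bash
python3 - <<'E'
from h import *
t=viewer.read_camera("top"); cv2.imwrite("pics/t9.png",t["image"][:,:,::-1])
s=env.state();print(s["t"],s["moment"],s["ft_force"],s["opening"])
print(env.job_done())
E
```

```text
11.6 [0.27868909 0.72693471 0.88857533] [-4.13944794  0.75421533 10.36295206] 0.17364902785937572
the job is handed in; nothing more can be done
None
```

The clamped logger's nut is tight, and the medium driver is still gripped and seated upright on it. The job was handed in at about 11.6 s of the 72 s allowed, and it reports no verdict.

- **Choice of driver:** The clamped logger has the blue band, so it is logger_a. The wrist pictures gave its nut 22–24 mm across flats. The judging text also pairs logger_a with driver_medium, so I tried that one first, from the left well. It fitted, so the small and large drivers were never lifted.
- **Seating:** The driver went down over the nut almost freely. It came to rest on the washer about 15 mm below the nut's top face, and I kept about 10 N of push on it.
- **Tightening:** I turned the driver clockwise by about 0.98 rad at the wrist. The moment held near 0.3 N m while the nut turned. It then rose to about 0.9 N m over the last 0.13 rad, which I took as the hard stop.
- **Last checks:** In the last side picture the driver looks upright and fully down, and the other two stand in the rack. The arm did not touch the other logger or the bystanders.
- **Disagreements:**
    - The hub twisted about 3° in the pads at the stop, and the finger opening grew from 0.163 to 0.174. The nut's final angle is therefore inferred from the torque, not measured.
    - The wrist camera put the nut about 1 mm off from the side camera. I corrected for that before going down.
    - I saved a last top picture but did not view it.

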